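Roll the antenna switch's wide thumbwheel to its stop

ROBOT

A 6-joint arm with a two-finger parallel gripper is mounted at the origin on the work surface. World frame = base frame: x ahead of the robot, y to its left, z up, the work surface at z = 0. Lengths are in mm, angles in rad, forces in N, time in s.
With the tool pointing down it reaches from about 350 to 775 mm from the base axis. Payload 7.3 kg.
Tool frame: the origin (TCP) lies midway between the tips of the shut fingers; the grasp point (between the pads) lies bot.tcp_to_grasp behind it (bot.tcp_to_grasp is the distance from the TCP to the grasp point, in mm); z points along the fingers, y is the direction in which the jaws open and shut (so a half turn about z gives the same grasp; the last joint's range is limited). The gripper opens to 92 mm and grips with 3 to 60 N. Pads are 19 mm wide; open, the fingers measure 130 mm over their backs; the gripper's body (75 mm by 190 mm) begins 47 mm behind the grasp point.
Start: joints at [-1.419, 0.342, 1.524, -0, 1.275, -0.146], TCP at [154.067, -501.905, 226.741] pointing down, gripper open.
Joint ranges: [-2.53, 2.53], [-0.77, 2.02], [0.04, 2.7], [-1, 4.14], [0.28, 2.66], [-3.11, 3.11]. Speed limits (rad/s): [2.57, 2.57, 3.14, 3.14, 3.14, 3.14].

INTERFACE

Orientations are given as [roll, pitch, yaw] about the fixed x, y, z axes, in that order (R = Rz(yaw) Ry(pitch) Rx(roll)).
In Python, from plant import bot gives the robot as it stands.
- The arm moves only by the shell command python3 -m inch 'ROWS'. ROWS is JSON, one flat list of numbers, 7 for each row, row after row: the shift along the world's x, y, z in cm, then the turn, a rotation vector about the world's x, y, z in degrees, then the gripper command: -1 is shut, 1 is fully open, values between are in proportion. In form: [tx, ty, tz, ax, ay, az, fingers, tx, ty, tz, ax, ay, az, fingers, ...]. A call has exactly 5 rows; each row is the pose to reach, as a shift and turn from the pose measured when the call began; what a row does not reach only later rows make up. A row lasts 1/10 s, in which the tool goes at most 50 mm and 8.59 degrees, less where a joint would pass 70% of its speed; a pose out of reach is approached as far as the arm can. A call with a gripper value outside its range is refused whole. The fingers move at their own pace and stop on an object; the grip force is fixed at half the most. Time passes only in rows, so rows that repeat a pose let the fingers close, or fill a call up. It gives the time, the measured TCP pose, the force and the opening at its end, in the units of the state.
- bot.get_obs(): the state, without advancing time (a new reading comes with each control period).
- bot.capture(name): name is "scene" or "top" or "wrist"; returns the picture (384x512x3 uint8, red, green, blue); there is no depth.
- bot.calibration(name): a dict with "fx", "fy", "cx", "cy" (pixels), "k1" (the pictures are not rectified: a ray, as slopes to the right and down, at radius r is drawn at 1 + k1 r^2 times it, then the intrinsics apply), "cam_to_world" (4x4, takes a point from camera to world coordinates). Camera axes: x right, y down, z forward; pixel columns grow to the right and rows downward; lengths in mm; the calibration is good to about 2 mm. A picture is of the moment at which its call begins: read the wrist's pose just before it. calibration takes no time and is no camera call; for the wrist camera it gives the pose at the moment of the call.
- bot.close_job(): hands the job in, once; it reports no verdict.
The state is a dict: "time": time; "joint_positions": joint angles; "dq": joint speeds; "tau": joint torques, N m; "tool_pos": TCP position; "tcp_rot": TCP orientation; "contact_force": force on the tool from outside, world axes, zero at the start; "moment": the same for the moment, N m; "grip_width": finger opening in mm.
Only numpy, scipy, OpenCV 4.12 (cv2) and the standard library are available. Lean on these libraries where they do the work, as an engineer would, in place of code of your own. Each camera call takes 0.05 s, during which the arm holds its last target.

TASK

Signals are weak tonight, so take all the attenuation out at the antenna switch: with a fingertip, roll its wide thumbwheel over the top towards the brass sockets until it comes up against its stop, then let go. Leave the narrow thumbwheel beside it as it is set.

Things in the scene. Friction and masses are not known exactly. Their poses are not given: they have to be found in the camera images.
- switch: Antenna switch: aluminium box 150 x 150 mm, 46 mm high, fixed to the desk. Origin: centre of its underside. Its x axis points to the end with three brass sockets; a flat grey lid (4 mm proud) with a latch is at the other end. In its top, 20 mm from the centre towards the sockets and 70 mm apart, side by side, are two black thumbwheels, wide and narrow; either may be the left one.
- wide_wheel (a point): Crest of the wide thumbwheel, 66 mm above the desk, not turning with it: x to the sockets, y along the level axle, z up. Wheel 22 mm wide, radius 20 mm; crest 14 mm over its grey frame (58 x 36 mm). Sprung: pressed from above it yields straight down up to 6 mm (2 N at first, 8 N at 6 mm). A fingertip pressing it 2 to 4 mm down and drawn level along x rolls it by friction.
- wide_roll (a joint): Angle of the wide wheel, rad: 0 at the lid-side stop, grows as its top rolls to the sockets, 1.6 at the socket-side stop. Starts at 0 to 0.5, stays where left. A white line across the rim leans 46 degrees to the lid at 0, is on top at 0.8, leans 46 degrees to the sockets at 1.6. One level fingertip pass from 22 mm before to 22 mm past the crest turns it 1 rad or more; repeat if needed.
- narrow_mark (a point): Middle of the white line on the rim of the narrow thumbwheel, turning with that wheel (8 mm wide, radius 20 mm, crest 66 mm above the desk, not sprung). Its axle is in line with the wide wheel's, 70 mm to one side of it. To be left as it is set.

How it is judged:
By the outcome, as a careful person would: the job done as asked, in the order asked, and still so for the second after the job is handed in, with the robot touching nothing.
It also fails if it takes over 38 s, if anything falls off the work surface, if the arm or the gripper's body presses on something with over 40 N, if the wrist force passes 120 N, or if a joint passes its speed limit or range.

## Working session

There is one attempt and no reset: what is moved stays moved. The work goes in short steps, Python scripts to look and compute and a shell command to move; the robot and the scene stay as the last step left them, time stands still between calls to the robot, and variables do not carry over. Pictures are saved under pics/ and viewed, and the job is handed in when it is done.

```bash
ls; mkdir -p pics
python3 - <<'E'
from plant import bot
import cv2
o=bot.get_obs(); print(o)
for n in ("scene","top"):
    im=bot.capture(n); cv2.imwrite(f"pics/{n}0.png",im[:,:,::-1])
    c=bot.calibration(n); print(n,c)
print(bot.tcp_to_grasp)
E
```

```text
pics
{'time': 0.0, 'joint_positions': array([-1.41899706e+00,  3.42710070e-01,  1.52499090e+00, -5.77828609e-06,
        1.27536195e+00, -1.45996388e-01]), 'dq': array([ 2.98282886e-04,  3.72487760e-04, -2.65707378e-03, -5.04332242e-06,
       -1.19826230e-04, -7.29751316e-04]), 'tau': array([ 7.28855812e-04, -4.31244242e+01, -2.44217867e+01,  7.19269621e-02,
        5.60423511e-02, -1.24632584e-04]), 'tool_pos': array([ 154.00482765, -501.50212918,  226.06062577]), 'tcp_rot': array([-3.14013722e+00, -2.08425741e-04,  2.97797188e-01]), 'contact_force': array([ 0.68072932, -0.23190483, -0.38707647]), 'moment': array([ 0.00666428, -0.01979846,  0.00486197]), 'grip_width': 91.76288177160679}
scene {'fx': 472.69125182768965, 'fy': 472.69125182768965, 'cx': 252.34306793721512, 'cy': 186.6059869314079, 'k1': -0.13103639295615854, 'cam_to_world': array([[-1.06687876e-01,  8.17225864e-01, -5.66356411e-01,
         9.78804632e+02],
       [ 9.94283202e-01,  8.52163107e-02, -6.43357942e-02,
         8.87383425e+01],
       [-4.31407112e-03, -5.69982515e-01, -8.21645496e-01,
         6.53178023e+02],
       [ 0.00000000e+00,  0.00000000e+00,  0.00000000e+00,
         1.00000000e+00]])}
top {'fx': 492.11414280680737, 'fy': 492.11414280680737, 'cx': 260.3380564161264, 'cy': 189.17539378872723, 'k1': -0.14167908878530028, 'cam_to_world': array([[ 7.14392403e-03, -9.82749393e-01,  1.84804206e-01,
         4.58881858e+02],
       [-9.99388853e-01, -1.33407420e-02, -3.23101307e-02,
         6.12092790e+01],
       [ 3.42181866e-02, -1.84460442e-01, -9.82244094e-01,
         7.84502304e+02],
       [ 0.00000000e+00,  0.00000000e+00,  0.00000000e+00,
         1.00000000e+00]])}
18.8
```

View pics/scene0.png

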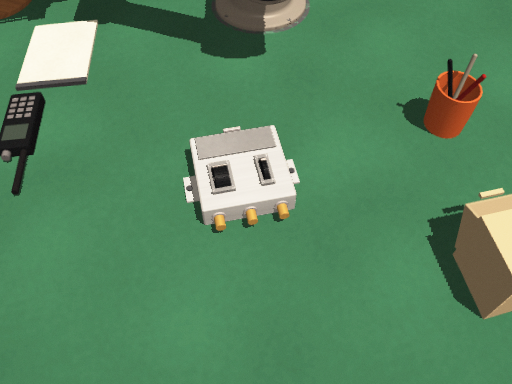

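View pics/top0.png

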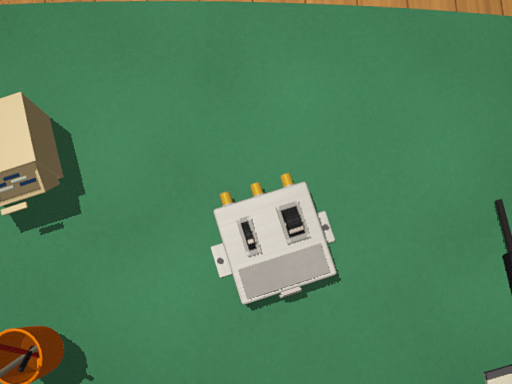

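The switch is in the middle of both views. In the top picture it sits at about (275,243), with sockets up and the lid at the bottom. The wide wheel is at about (293,222) and the narrow one at about (249,236). I'll enlarge to measure.

Run:
```python
import cv2
im=cv2.imread("pics/top0.png"); c=im[165:315,195:350]; cv2.imwrite("pics/top0z.png",cv2.resize(c,None,fx=4,fy=4,interpolation=cv2.INTER_CUBIC)[:600])
im=cv2.imread("pics/scene0.png"); c=im[115:240,170:310]; cv2.imwrite("pics/scene0z.png",cv2.resize(c,None,fx=4.5,fy=4.5,interpolation=cv2.INTER_CUBIC))
```

```text
(no output)
```

View pics/top0z.png

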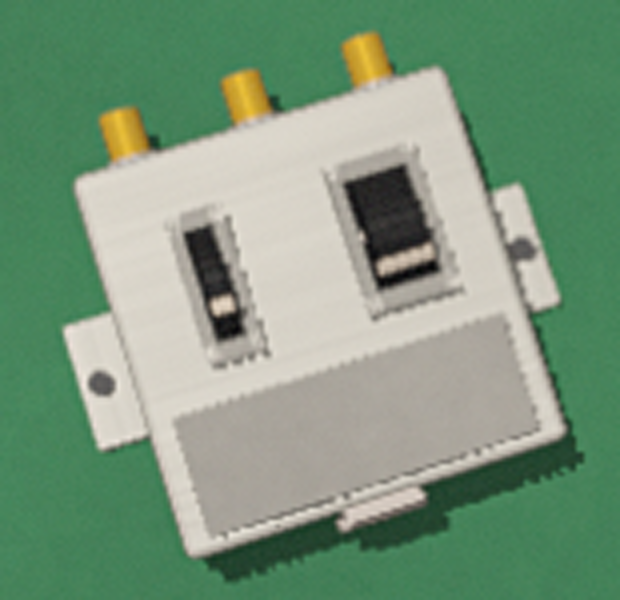

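View pics/scene0z.png

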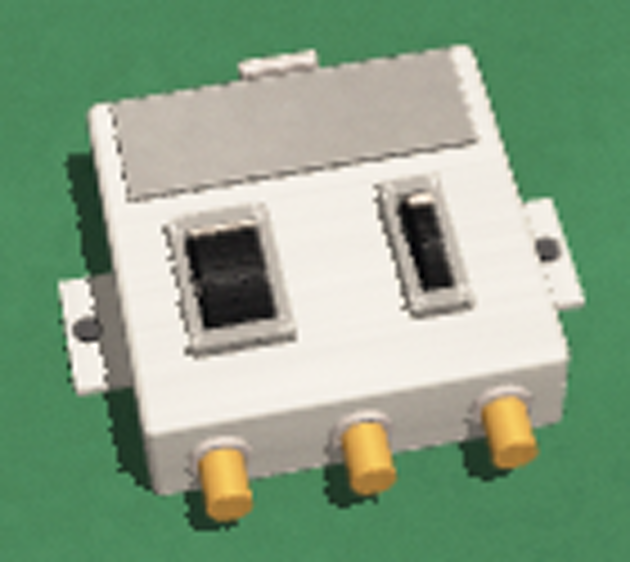

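```bash
cat > h.py <<'E'
import numpy as np, cv2
from plant import bot
def ray(name,px,cal=None):
    c=cal or bot.calibration(name); K=np.array([[c['fx'],0,c['cx']],[0,c['fy'],c['cy']],[0,0,1.]])
    u=cv2.undistortPoints(np.array(px,float).reshape(-1,1,2),K,np.array([c['k1'],0,0,0,0]),None).reshape(-1,2)
    T=c['cam_to_world']; d=np.c_[u,np.ones(len(u))]@T[:3,:3].T
    return T[:3,3],d
def toz(name,px,z,cal=None):
    o,d=ray(name,px,cal); return o+d*((z-o[2])/d[:,2])[:,None]
def fit(model,pts):
    m=np.array(model,float);p=pts[:,:2];mc=m.mean(0);pc=p.mean(0);a=m-mc;b=p-pc
    th=np.arctan2((a[:,0]*b[:,1]-a[:,1]*b[:,0]).sum(),(a*b).sum())
    R=np.array([[np.cos(th),-np.sin(th)],[np.sin(th),np.cos(th)]]);t=pc-R@mc
    print("yaw",th,"org",t,"resid",(p-(m@R.T+t)).round(1).tolist()); return th,R,t
E
python3 - <<'E'
from h import *
z4=lambda l,o,s:[(a/s+o[0],b/s+o[1]) for a,b in l]
pt=toz("top",z4([(78,182),(440,70),(563,430),(190,555)],(195,165),4),46)
print(pt.round(1)); th,R,t=fit([(75,75),(75,-75),(-75,-75),(-75,75)],pt); 
for s in(1,-1): print(s,t+R@[20,35*s])
w=toz("top",z4([(325,170),(415,145),(463,290),(375,318)],(195,165),4),52);print(w.mean(0))
n=toz("top",z4([(170,220),(218,207),(267,350),(215,362)],(195,165),4),52);print(n.mean(0))
ps=toz("scene",z4([(150,435),(568,360),(465,48),(93,105)],(170,115),4.5),46)
print(ps.round(1)); th,R,t=fit([(75,-75),(75,75),(-75,75),(-75,-75)],ps)
for s in(1,-1): print(s,t+R@[20,35*s])
w=toz("scene",z4([(165,222),(263,205),(297,338),(195,355)],(170,115),4.5),52);print(w.mean(0))
E
```

```text
[[564.1 106.1  46. ]
 [609.2 -31.8  46. ]
 [472.2 -77.1  46. ]
 [425.7  62.   46. ]]
yaw 0.3169322827133798 org [517.80985736  14.79346014] resid [[-1.6, -3.4], [-3.2, 1.3], [2.3, 2.7], [2.6, -0.7]]
1 [525.90591792  54.28338042]
-1 [547.72163486 -12.23033617]
[546.32415503 -13.26768018  52.        ]
[525.35589036  52.98750057  52.        ]
[[613.8 -27.6  46. ]
 [568.9 110.3  46. ]
 [429.6  63.5  46. ]
 [472.3 -73.1  46. ]]
yaw 0.3133833439378574 org [521.17513523  18.29555328] resid [[-1.9, 2.4], [-0.5, -2.4], [2.9, -3.0], [-0.6, 3.1]]
1 [529.41129182  57.75649251]
-1 [550.99081876  -8.83422769]
[551.02733341  -9.24122596  52.        ]
```

The top-camera and scene-camera estimates agree to about 4 mm. They put the wide crest near (548.5, -11), with yaw about 0.315 and the wide wheel on the switch's -y side. Next I'll approach with the fingers shut and refine with the wrist camera.

```bash
python3 -m inch '[2.9,3.8,0,0,0,0.2,-1, 5.8,7.6,0,0,0,0.4,-1, 8.7,11.4,0,0,0,0.6,-1, 11.6,15.2,0,0,0,0.8,-1, 14.5,19,0,0,0,1,-1]'; python3 -m inch '[2.5,3.4,-0.5,0,0,0,-1, 5,6.8,-1,0,0,0,-1, 7.5,10.2,-1.5,0,0,0,-1, 10,13.6,-2,0,0,0,-1, 12.5,17,-2.5,0,0,0,-1]'
```

```text
time: 0.6
tool_pos: [299.7, -309.7, 225.9]
tcp_rot: [-3.14, -0.0, 0.315]
contact_force: [1.2, -0.3, -0.1]
grip_width: 56.1
time: 1.1
tool_pos: [425.3, -138.1, 200.6]
tcp_rot: [-3.14, 0.0, 0.315]
contact_force: [-0.0, -1.4, -0.5]
grip_width: 16.8
```

```bash
python3 -m inch '[2.2,2.6,-1,0,0,0,-1, 4.4,5.2,-2,0,0,0,-1, 6.6,7.8,-3,0,0,0,-1, 8.8,10.4,-4,0,0,0,-1, 10,11.9,-5,0,0,0,-1]'
python3 - <<'E'
from h import *
import pickle
c=bot.calibration("wrist"); o=bot.get_obs(); im=bot.capture("wrist"); cv2.imwrite("pics/w1.png",im[:,:,::-1]); pickle.dump(c,open("w1.pkl","wb"))
print(o['tool_pos'],o['tcp_rot'],o['contact_force'],o['grip_width'],o['time']); print(c)
E
```

```text
time: 1.6
tool_pos: [526.4, -17.1, 149.8]
tcp_rot: [-3.139, -0.0, 0.316]
contact_force: [-0.5, -0.3, -0.1]
grip_width: 0.4
[526.37591907 -17.0905492  149.78323032] [-3.13930420e+00 -4.99792442e-05  3.16377436e-01] [-0.49528675 -0.26106103 -0.1159053 ] 0.4449364528574795 1.6
{'fx': 339.70439261631213, 'fy': 339.70439261631213, 'cx': 254.37707240480114, 'cy': 187.92678377612333, 'k1': -0.10087786788524399, 'cam_to_world': array([[ 3.11714988e-01, -9.14143178e-01, -2.59183365e-01,
         5.96666631e+02],
       [-9.50172475e-01, -3.00598379e-01, -8.25401880e-02,
         4.03430351e+00],
       [-2.45654985e-03,  2.71997913e-01, -9.62294706e-01,
         3.07894766e+02],
       [ 0.00000000e+00,  0.00000000e+00,  0.00000000e+00,
         1.00000000e+00]])}
```

View pics/w1.png

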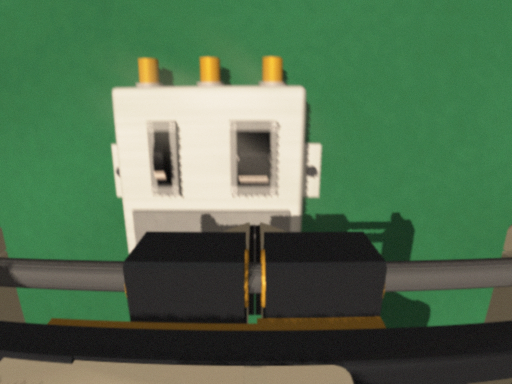

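Run:
```python
from h import *
import pickle
c=pickle.load(open("w1.pkl","rb"))
p=toz("wrist",[(115,87),(305,87)],46,c);print(p.round(1),p.mean(0).round(1),np.linalg.norm(p[0]-p[1]))
d=p[0]-p[1];th=np.arctan2(-d[0],d[1]);print("yaw",th, "crest",p.mean(0)[:2]+np.array([[np.cos(th),-np.sin(th)],[np.sin(th),np.cos(th)]])@[-55,-35])
w=toz("wrist",[(231,121),(278,121),(277,195),(232,195)],52,c);print(w.round(1).tolist(),w.mean(0))
T=np.linalg.inv(c['cam_to_world']);K=np.array([[c['fx'],0,c['cx']],[0,c['fy'],c['cy']],[0,0,1.]])
Rz=lambda a:np.array([[np.cos(a),-np.sin(a),0],[np.sin(a),np.cos(a),0],[0,0,1]])
tcp=np.array([526.4,-17.1,149.8])
P=np.array([tcp+Rz(.316)@[x,y,z] for z in(0,66) for x in(-9.5,9.5) for y in(-19,19)]+[tcp+Rz(.316)@[0,0,z] for z in (0,30,66)])
q=cv2.projectPoints(P,cv2.Rodrigues(T[:3,:3])[0],T[:3,3],K,np.array([c['k1'],0,0,0,0.]))[0].reshape(-1,2)
print(q.round(0).tolist())
im=cv2.imread("pics/w1.png");cv2.imwrite("pics/w1z.png",cv2.resize(im[110:340,100:400],None,fx=2.6,fy=2.6,interpolation=cv2.INTER_CUBIC))
```

```text
[[568.7 106.9  46. ]
 [612.3 -29.9  46. ]] [590.5  38.5  46. ] 143.58937986068116
yaw 0.30870881081954865 crest [548.76752187 -11.5813352 ]
[[571.5, 14.8, 52.0], [582.4, -18.5, 52.0], [527.8, -36.6, 52.0], [516.7, -3.0, 52.0]] [549.62587997 -10.83245821  52.        ]
[[288.0, 259.0], [215.0, 259.0], [290.0, 225.0], [214.0, 225.0], [306.0, 351.0], [193.0, 350.0], [309.0, 303.0], [189.0, 303.0], [252.0, 242.0], [251.0, 272.0], [249.0, 328.0]]
```

View pics/w1z.png

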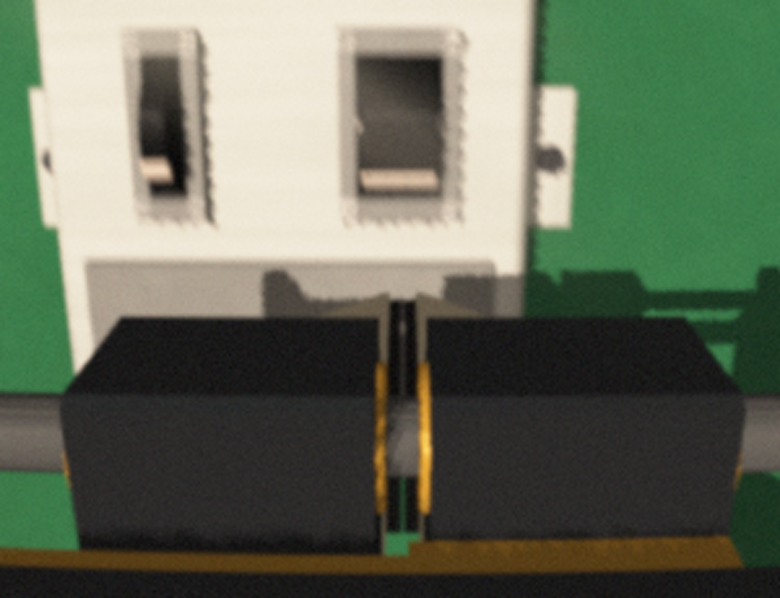

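The wrist camera puts the crest at (549, -11), which agrees with the other two, and the white line leans towards the lid. I'll descend with the tip 24 mm to the lid side of the crest, at z = 63.

```bash
python3 -m inch '[0,-0.1,-2.5,0,0,0,-1, 0,-0.1,-5,0,0,0,-1, 0,-0.1,-7,0,0,0,-1, 0,-0.1,-8.2,0,0,0,-1, 0,-0.1,-8.7,0,0,0,-1]'
```

```text
time: 2.15
tool_pos: [525.7, -16.8, 60.1]
tcp_rot: [-3.137, 0.003, 0.317]
contact_force: [-0.8, 0.6, 2.6]
grip_width: 0.5
```

```bash
python3 -m inch '[0,-0.1,0.3,0,0,0,-1, 0,-0.1,0.3,0,0,0,-1, 0,-0.1,0.3,0,0,0,-1,0,-0.1,0.3,0,0,0,-1,0,-0.1,0.3,0,0,0,-1]'
```

```text
time: 2.65
tool_pos: [525.9, -17.8, 63.6]
tcp_rot: [-3.137, 0.002, 0.317]
contact_force: [-0.5, 0.2, -0.7]
grip_width: 0.4
```

```bash
python3 -m inch '[0.4,0.13,-0.06,0,0,0,-1, 0.8,0.26,-0.06,0,0,0,-1, 1.2,0.39,-0.06,0,0,0,-1, 1.6,0.52,-0.06,0,0,0,-1, 2.0,0.65,-0.06,0,0,0,-1]'
```

```text
time: 3.15
tool_pos: [546.6, -11.1, 63.2]
tcp_rot: [-3.137, 0.002, 0.317]
contact_force: [-1.5, 0.4, 4.1]
grip_width: 0.0
```

```bash
python3 -m inch '[0.4,0.13,0,0,0,0,-1, 0.8,0.26,0,0,0,0,-1, 1.2,0.39,0,0,0,0,-1, 1.6,0.52,0,0,0,0,-1, 2.0,0.65,0,0,0,0,-1]'; python3 -m inch '[0.4,0.13,0,0,0,0,-1, 0.6,0.2,0,0,0,0,-1, 0.6,0.2,3,0,0,0,-1, 0,0,6.5,0,0,0,-1, -4.5,-1.5,6.5,0,0,0,-1]'
python3 - <<'E'
from h import *
import pickle
c=bot.calibration("wrist"); o=bot.get_obs(); im=bot.capture("wrist"); pickle.dump(c,open("w2.pkl","wb"))
cv2.imwrite("pics/w2.png",cv2.resize(im[60:260,80:350,::-1],None,fx=2.8,fy=2.8,interpolation=cv2.INTER_CUBIC))
print(o['tool_pos'],o['time'])
im=bot.capture("top");cv2.imwrite("pics/t2.png",cv2.resize(im[165:315,195:350,::-1],None,fx=4,fy=4,interpolation=cv2.INTER_CUBIC))
E
```

```text
time: 3.65
tool_pos: [567.0, -4.6, 63.1]
tcp_rot: [-3.137, 0.002, 0.317]
contact_force: [-0.3, -0.7, 1.3]
grip_width: 0.2
time: 4.15
tool_pos: [528.3, -19.9, 132.5]
tcp_rot: [3.14, -0.011, 0.318]
contact_force: [-0.1, -1.2, -0.1]
grip_width: 0.7
[528.34916803 -19.85488294 132.50233046] 4.15
```

View pics/w2.png

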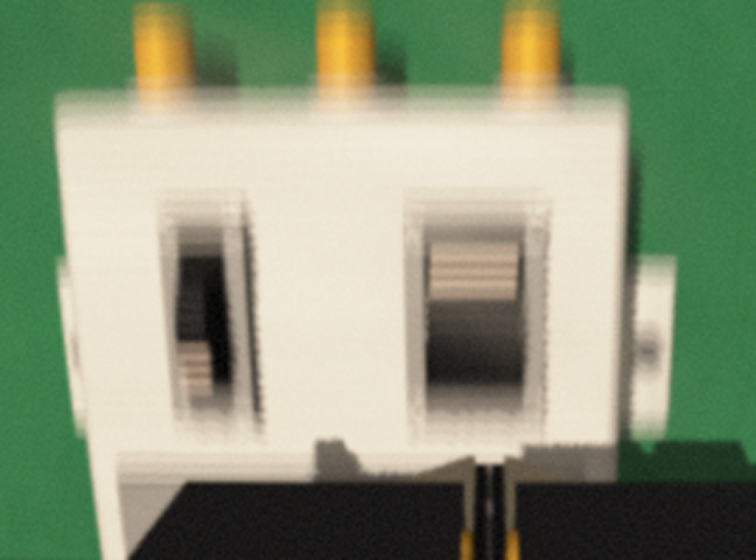

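View pics/t2.png

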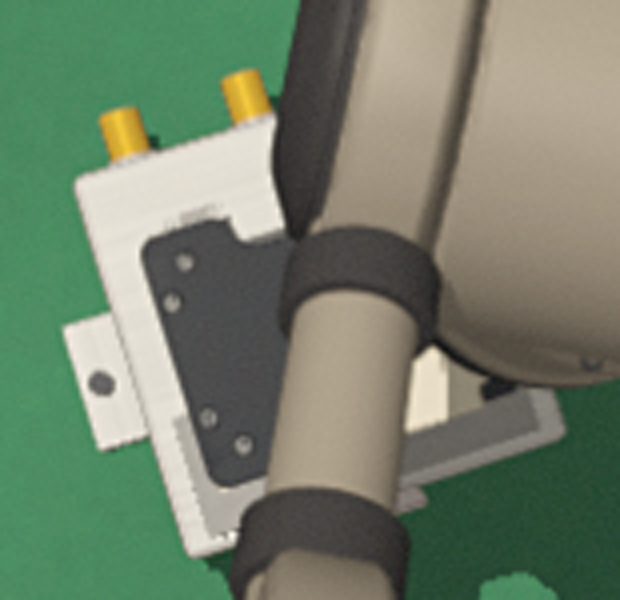

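The first pass worked: in the wrist view the wide white line has moved past the top towards the sockets, and the narrow mark has not moved. The top view is blocked by the arm. I'll make a second pass.

```bash
python3 -m inch '[-0.3,0.15,-2.5,0,0,0,-1, -0.3,0.15,-5,0,0,0,-1, -0.3,0.15,-6.2,0,0,0,-1, -0.3,0.15,-6.7,0,0,0,-1, -0.3,0.15,-6.8,0,0,0,-1]'
```

```text
time: 4.75
tool_pos: [513.2, -18.1, 58.9]
tcp_rot: [-3.134, 0.009, 0.316]
contact_force: [-0.4, 1.0, 0.0]
grip_width: 0.7
```

```bash
python3 -m inch '[0,0,0.4,0,0,0,-1, 0,0,0.4,0,0,0,-1, 0.6,0,0.4,0,0,0,-1, 1.2,0,0.4,0,0,0,-1, 1.2,0,0.4,0,0,0,-1]'
```

```text
time: 5.25
tool_pos: [526.5, -18.3, 63.2]
tcp_rot: [-3.135, 0.007, 0.316]
contact_force: [-0.3, -0.9, -0.3]
grip_width: 0.5
```

```bash
python3 -m inch '[0.4,0.13,0,0,0,0,-1, 0.8,0.26,0,0,0,0,-1, 1.2,0.39,0,0,0,0,-1, 1.6,0.52,0,0,0,0,-1, 2.0,0.65,0,0,0,0,-1]';  python3 -m inch '[0.4,0.13,-0.03,0,0,0,-1, 0.8,0.26,-0.03,0,0,0,-1, 1.2,0.39,-0.03,0,0,0,-1, 1.6,0.52,-0.03,0,0,0,-1, 2.0,0.65,-0.03,0,0,0,-1]'; python3 -m inch '[0.4,0.13,0,0,0,0,-1, 0.6,0.2,0,0,0,0,-1, 0.6,0.2,0,0,0,0,-1, 0.6,0.2,2.5,0,0,0,-1, 0.6,0.2,5,0,0,0,-1]'; python3 -m inch '[0,0,1.5,0,0,0,-1, -4,-1.3,1.5,0,0,0,-1, -5,-1.6,1.5,0,0,0,-1, -5,-1.6,1.5,0,0,0,-1, -5,-1.6,1.5,0,0,0,-1]'
python3 - <<'E'
from h import *
import pickle
c=bot.calibration("wrist"); o=bot.get_obs(); im=bot.capture("wrist"); pickle.dump(c,open("w3.pkl","wb"))
cv2.imwrite("pics/w3.png",cv2.resize(im[60:260,80:350,::-1],None,fx=2.8,fy=2.8,interpolation=cv2.INTER_CUBIC))
im=bot.capture("scene");cv2.imwrite("pics/s3.png",cv2.resize(im[115:240,170:310,::-1],None,fx=4.5,fy=4.5,interpolation=cv2.INTER_CUBIC))
E
```

```text
time: 5.75
tool_pos: [547.1, -11.6, 63.4]
tcp_rot: [-3.135, 0.007, 0.316]
contact_force: [-2.0, -1.4, 3.9]
grip_width: 0.2
time: 6.25
tool_pos: [567.9, -4.9, 63.1]
tcp_rot: [-3.135, 0.006, 0.316]
contact_force: [1.0, -0.2, 0.9]
grip_width: 0.5
time: 6.75
tool_pos: [573.2, -2.9, 112.8]
tcp_rot: [-3.134, 0.008, 0.316]
contact_force: [0.7, 0.7, -0.2]
grip_width: 0.6
time: 7.25
tool_pos: [524.1, -18.9, 128.1]
tcp_rot: [-3.134, 0.007, 0.316]
contact_force: [0.6, 0.0, -0.2]
grip_width: 0.4
```

View pics/w3.png

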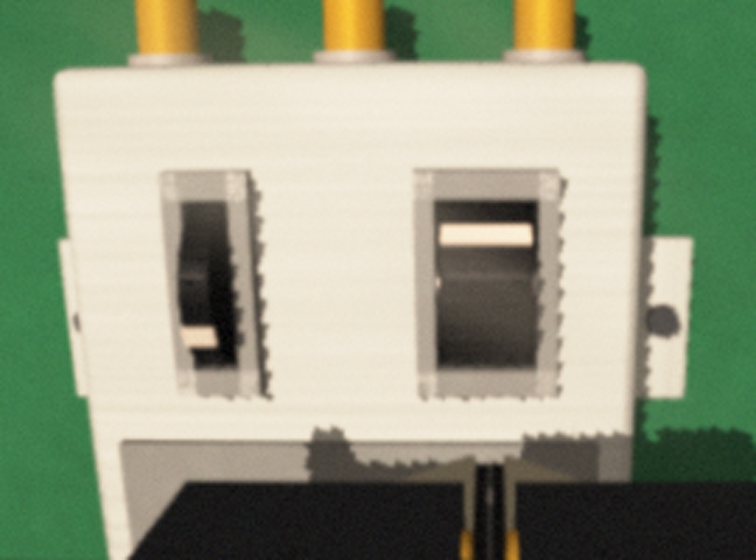

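View pics/s3.png

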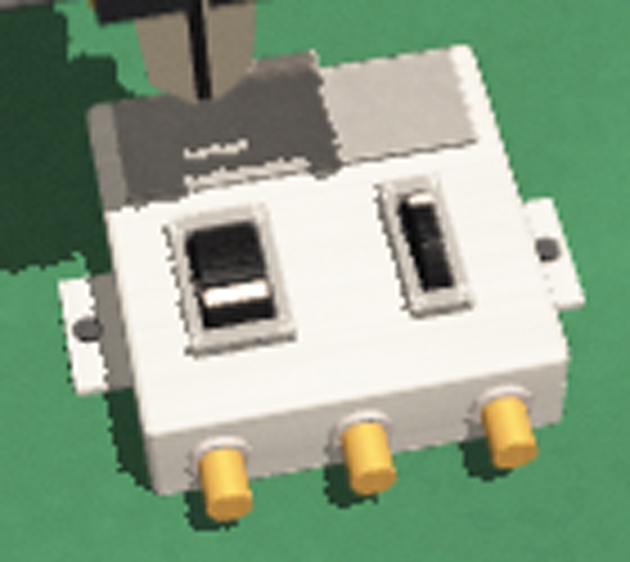

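```bash
cat >> h.py <<'E'
def roll(name,frame,mark,cal,th=.315):
    w=toz(name,frame,52,cal).mean(0); o,d=ray(name,[mark],cal); d=d[0]
    ex=np.array([np.cos(th),np.sin(th),0])
    A=np.array([w[0],w[1],46.])
    ox,oz=(o-A)@ex,(o-A)[2]; dx,dz=d@ex,d[2]
    a=dx*dx+dz*dz;b=2*(ox*dx+oz*dz);c=ox*ox+oz*oz-400
    s=(-b-np.sqrt(b*b-4*a*c))/2/a
    x,z=ox+s*dx,oz+s*dz; print(name,"crest",w.round(1),"mark x,z",x.round(1),z.round(1),"lean deg",np.degrees(np.arctan2(x,z)).round(1),"roll",(0.8+np.arctan2(x,z)).round(2))
E
python3 - <<'E'
from h import *
import pickle
g=lambda l,o,s:[(a/s+o[0],b/s+o[1]) for a,b in l]
W=lambda l:g(l,(80,60),2.8); S=lambda l:g(l,(170,115),4.5)
roll("wrist",W([(415,170),(560,170),(560,397),(420,397)]),W([(486,234)])[0],pickle.load(open("w3.pkl","rb")))
roll("scene",S([(165,222),(263,205),(297,338),(195,355)]),S([(238,295)])[0],None)
E
```

```text
wrist crest [548.5 -12.   52. ] mark x,z 14.5 13.7 lean deg 46.6 roll 1.61
scene crest [551.   -9.2  52. ] mark x,z 13.7 14.6 lean deg 43.3 roll 1.56
```

Both views put the wheel at the socket stop: a lean of 46.6° from the wrist camera and 43.3° from the scene camera, against 46° expected. A third pass should leave the line where it is, which would confirm it.

```bash
python3 -m inch '[0.15,0.05,-2.5,0,0,0,-1, 0.15,0.05,-4.5,0,0,0,-1, 0.15,0.05,-5.8,0,0,0,-1, 0.15,0.05,-6.2,0,0,0,-1, 0.15,0.05,-6.2,0,0,0,-1]'; python3 -m inch '[0,0,0,0,0,0,-1,0,0,0,0,0,0,-1,0,0,0,0,0,0,-1,0,0,0,0,0,0,-1,0,0,0,0,0,0,-1]'
```

```text
time: 7.85
tool_pos: [526.0, -18.1, 65.2]
tcp_rot: [-3.134, 0.008, 0.317]
contact_force: [0.4, -0.2, -0.2]
grip_width: 0.9
time: 8.35
tool_pos: [526.2, -18.1, 65.5]
tcp_rot: [-3.134, 0.007, 0.317]
contact_force: [0.1, -0.1, -0.0]
grip_width: 0.4
```

```bash
python3 -m inch '[0.2,0.06,-0.25,0,0,0,-1, 0.6,0.2,-0.25,0,0,0,-1, 1.1,0.35,-0.25,0,0,0,-1, 1.6,0.52,-0.25,0,0,0,-1, 2.0,0.65,-0.25,0,0,0,-1]';  python3 -m inch '[0.4,0.13,0,0,0,0,-1, 0.8,0.26,0,0,0,0,-1, 1.2,0.39,0,0,0,0,-1, 1.6,0.52,0,0,0,0,-1, 2.0,0.65,0,0,0,0,-1]'; python3 -m inch '[0.4,0.13,0,0,0,0,-1, 0.6,0.2,0,0,0,0,-1, 0.6,0.2,0,0,0,0,-1, 0.6,0.2,2.5,0,0,0,-1, 0.6,0.2,5,0,0,0,-1]'; python3 -m inch '[0,0,1.5,0,0,0,-1, -4,-1.3,1.5,0,0,0,-1, -5,-1.6,1.5,0,0,0,-1, -5,-1.6,1.5,0,0,0,-1, -5,-1.6,1.5,0,0,0,-1]'
python3 - <<'E'
from h import *
import pickle
c=bot.calibration("wrist"); o=bot.get_obs(); im=bot.capture("wrist"); pickle.dump(c,open("w4.pkl","wb"))
cv2.imwrite("pics/w4.png",cv2.resize(im[60:260,80:350,::-1],None,fx=2.8,fy=2.8,interpolation=cv2.INTER_CUBIC))
im=bot.capture("scene");cv2.imwrite("pics/s4.png",cv2.resize(im[115:240,170:310,::-1],None,fx=4.5,fy=4.5,interpolation=cv2.INTER_CUBIC))
E
```

```text
time: 8.85
tool_pos: [546.6, -11.5, 63.2]
tcp_rot: [-3.134, 0.007, 0.317]
contact_force: [-2.8, -0.7, 5.4]
grip_width: 0.5
time: 9.35
tool_pos: [567.5, -4.8, 63.3]
tcp_rot: [-3.134, 0.006, 0.316]
contact_force: [-0.6, -0.5, 1.3]
grip_width: 0.7
time: 9.85
tool_pos: [572.8, -2.7, 112.9]
tcp_rot: [-3.133, 0.008, 0.316]
contact_force: [1.4, 0.0, 0.9]
grip_width: 0.3
time: 10.35
tool_pos: [523.7, -18.8, 128.1]
tcp_rot: [-3.134, 0.007, 0.316]
contact_force: [0.5, -0.6, -0.3]
grip_width: 0.2
```

View pics/w4.png

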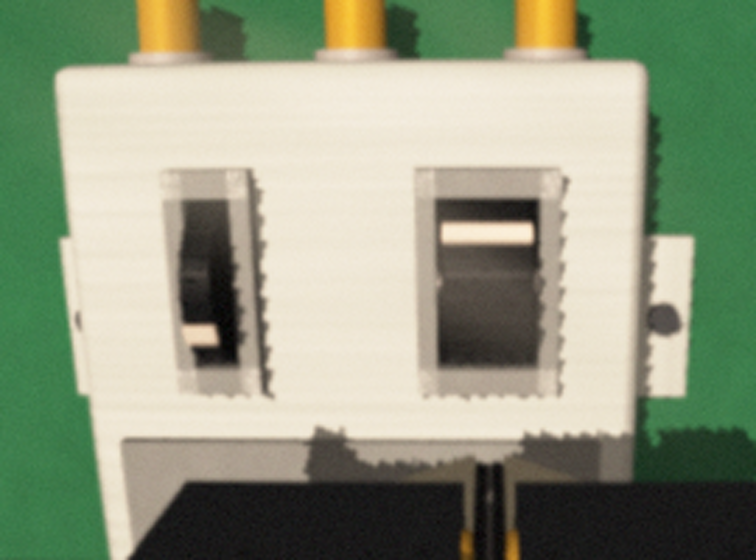

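View pics/s4.png

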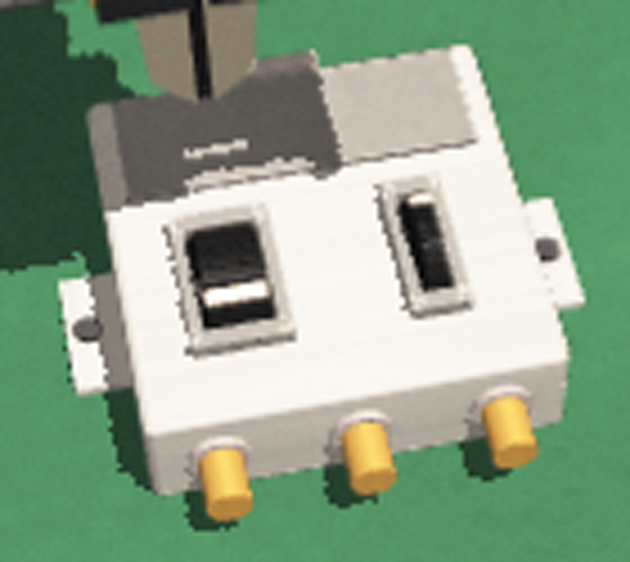

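The line did not move on the third pass: scene mark still at about (238,295), wrist mark still just below the socket edge of the frame. So the wheel is against its stop. The narrow mark is where it started, and the tool hangs free at z = 128.

```bash
python3 -c "
from plant import bot
print(bot.close_job())"
```

```text
the job is handed in; nothing more can be done
None
```

The wide thumbwheel is now rolled towards the brass sockets up against its stop, and I've handed the job in at about 10.5 s of the 38 s allowed. I used the shut fingertips, pressed about 3 mm down, in three level passes over the crest.

- **At the stop:** after the second pass, the white line leaned 46.6° to the sockets in the wrist view and 43.3° in the scene view, where 46° is expected. That is a roll of 1.61 and 1.56, against 1.6 at the stop. The third pass left the line where it was.
- **Narrow wheel:** its mark looks unchanged between the first and last pictures; I compared it by eye and did not measure it.
- **Forces and end state:** the highest force I read was about 6 N. The tool ended clear of everything, about 62 mm above the crest.
- **Disagreements:** the top and scene cameras placed the crest about 4 mm apart, and the wrist view fell between them. The first two fast descents overshot by 3 to 4 mm beside the wheel, which did no harm. The top view was blocked by the arm after the first pass, so I did not use it for the final check.

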